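# Fit the spline go-gauge on the angled shaft

## Task

Check the splined shaft in the blue angled fixture with the green-flanged go-gauge: put the gauge over the shaft's nose with the green flange towards the fixture, turn it while pressing lightly until its splines find those of the shaft and it drops, and leave it fully home against the shoulder, let go. Do not ram or force it, and leave the red no-go gauge, the three nuts and the mirror where they lie.

Things in the scene. Friction and masses are not known exactly. Their poses are not given: they have to be found in the camera images.
- go_gauge: The gauge to use: loose steel sleeve, 0.2-0.4 kg, 44 mm tall, standing with its green flange down. Origin: centre of the flange's underside; z: its axis, towards the hub. Flange: twelve-sided, 72 mm across flats, 10 mm thick. Open bore right through, 35 mm diameter, with 6 inward teeth along its whole length, 5 mm wide, 12 mm from the axis at their crests, one on x and every 60 degrees.
- gauge_grip (a point): Where to grip the go-gauge: on its axis, 34 mm above the flange's underside (10 mm below the top), axes as the gauge. The hub here is twelve-sided, 48 mm across flats, with flats facing x and every 30 degrees; it runs from 10 mm (top of the flange) to 44 mm above the underside.
- spindle: Seat of the shaft, fixed on the fixture. Origin: on the shaft's axis in the shoulder face (steel, 44 mm diameter) on which the gauge's flange must come to lie; z: along the shaft to its free end, leaning 30 degrees from vertical. Clearance of gauge on shaft: 1.5 mm all round, 6 degrees either way. The shaft can turn, but only under some 0.6 N m, so press lightly.
- spline_ends (a point): On the shaft's axis, 24 mm from the shoulder: here the 6 splines (5 mm wide, 32 mm over the tips, core 21 mm) end. Their angle differs each time and is NOT given by any pose: a gauge at a wrong angle stops with its underside here and must be turned up to 60 degrees (either way) under 5 to 10 N until it drops. Axes as spindle.
- nose_tip (a point): Free end of the shaft, 48 mm from the shoulder, 8 mm diameter. From here the nose is a cone that widens to 21 mm diameter at 37 mm from the shoulder, then plain 21 mm down to the spline ends. Axes as spindle.
- fixture: Blue fixture, fixed. Base 150 x 120 x 14 mm, from x = -40 to 110 mm. Origin: on the bench; the shoulder's centre is at x = 20, z = 100 mm, and the shaft leans 30 degrees to the fixture's -x, roughly to the robot. Under the shoulder (8 mm thick) comes a 60 mm round collar, then from 22 mm below the shoulder face a tilted head 70 x 66 mm.
- nogo_gauge: The no-go gauge, a bystander: same shape and size as the go-gauge but with a red flange; loose, standing flange down. Origin: centre of its underside.
- nut0: Black flange nut, 27 mm diameter, 13 mm high, loose bystander. Origin: centre of underside.
- nut1: Black flange nut like nut0.
- nut2: Black flange nut like nut0.
- mirror: Chrome inspection mirror lying on the bench, loose bystander: disc of 60 mm diameter, 6 mm thick, with a thin handle reaching to 165 mm along its x. Origin: centre of the disc's underside.
Not all that is in view belongs to the job. Leave any yellow look-alike of the go_gauge alone.

How it is judged (in metres and radians):
On the way, in this order (a step that is already met when the one before it is completed fails the run):
1. the go-gauge is lifted clear of the bench (height (world z) of go_gauge above 0.06 m), for 0.1 s.
2. the go-gauge is over the shaft's nose, in line with it (z of go_gauge in the frame of spindle between -0.003 and 0.04 m and x of go_gauge in the frame of spindle between -0.006 and 0.006 m and y of go_gauge in the frame of spindle between -0.006 and 0.006 m and angle between the z axis of go_gauge and the z axis of spindle, either way round below 0.2 rad), for 0.1 s.
At the end, for the whole second after the job is handed in: The go-gauge sits on the splined shaft, flange towards the fixture, its underside's centre within 5 mm of the shoulder's centre and its axis within 0.08 rad of the shaft's, at rest and let go (distance between go_gauge and spindle below 0.005 m and angle between the z axis of go_gauge and the z axis of spindle, either way round below 0.08 rad and angle between go_gauge's own z axis and vertical below 0.8 rad and linear speed of go_gauge below 0.01 m/s); the robot touches nothing.
It fails at once if the go-gauge is rammed against the fixture or shaft (over 80 N) (contact force between go_gauge and fixture above 80 N).
It fails at once if the no-go gauge, a nut or the mirror is disturbed (moved over 20 mm) (distance of any of nogo_gauge, nut0, nut1, nut2, mirror from where it was at the start of the episode above 0.02 m).
It also fails if it takes over 48 s, if anything falls off the work surface, if the arm or the gripper's body presses on something with over 40 N, if the wrist force passes 120 N, or if a joint passes its speed limit or range.

## Robot

A 6-joint arm with a two-finger parallel gripper is mounted at the origin on the work surface. World frame = base frame: x ahead of the robot, y to its left, z up, the work surface at z = 0. Lengths are in mm, angles in rad, forces in N, time in s.
With the tool pointing down it reaches from about 275 to 1000 mm from the base axis. Payload 8.4 kg.
Tool frame: the origin (TCP) lies at the very end of the fingers, on their centre line; the grasp point (between the pads) lies 19 mm behind it; z points along the fingers, y is the line along which they close (so a half turn about z gives the same grasp; the last joint's range is limited). The gripper opens to 85 mm and grips with 20 to 120 N. Pads are 22 mm wide; open, the fingers measure 114 mm over their backs; the gripper's body (76 mm by 85 mm) begins 54 mm behind the grasp point. The pads swing forward as they close: fully open they stand 13 mm farther back than shut.
Start: joints at [1.107, 0.353, 1.633, -0, 1.155, -0.002], TCP at [278.474, 559.536, 231.281] pointing down, gripper open.
Joint ranges: [-2.63, 2.63], [-0.92, 2.1], [0.06, 2.66], [-1.3, 4.44], [0, 2.69], [-3.02, 3.02]. Speed limits (rad/s): [2.22, 2.22, 2.79, 3.14, 3.14, 3.14].

## Interface

Orientations are given as [roll, pitch, yaw] about the fixed x, y, z axes, in that order (R = Rz(yaw) Ry(pitch) Rx(roll)).
In Python, from station import * gives the robot as it stands.
- The arm moves only by the tool send_rows, never from a script. Its argument "moves" is a list of rows, each an object of numbers: "dx", "dy", "dz": the shift along the tool's x, y, z in cm; "rx", "ry", "rz": the turn, a rotation vector about the tool's x, y, z in rad; "claw": the opening in per cent of the stroke, from 0 (shut) to 100 (fully open). In form: [{"dx": .., "dy": .., "dz": .., "rx": .., "ry": .., "rz": .., "claw": ..}, ...]. A call has exactly 5 rows; each row is the pose to reach, as a shift and turn from the pose commanded when the call began, along the tool's axes at that moment; what a row does not reach only later rows make up. A row lasts 1/8 s, in which the tool goes at most 62.5 mm and 10.7 degrees, less where a joint would pass 70% of its speed; a pose out of reach is approached as far as the arm can. A call with a gripper value outside its range is refused whole. The fingers move at their own pace and stop on an object; "squeeze" is the grip in N (left out, the last holds). Time passes only in rows, so rows that repeat a pose let the fingers close, or fill a call up. It gives the time, the measured TCP pose, the force, the opening and the grip force at its end, in the units of the state.
- get_obs(): the state, without advancing time (a new reading comes with each control period).
- get_image(name): name is "scene" or "top" or "wrist"; returns (picture, depth): 384x512x3 uint8, red, green, blue; 384x512 float32, mm along the optical axis (not along the pixel's ray), 0 where there is no reading.
- camera_model(name): a dict with "camera_matrix" (3x3 intrinsics, pixels), "k1" (the pictures are not rectified: a ray, as slopes to the right and down, at radius r is drawn at 1 + k1 r^2 times it, then the intrinsics apply), "extrinsics" (4x4, takes a point from world to camera coordinates). Camera axes: x right, y down, z forward; pixel columns grow to the right and rows downward; lengths in mm; the calibration is good to about 2 mm. A picture is of the moment at which its call begins: read the wrist's pose just before it. camera_model takes no time and is no camera call; for the wrist camera it gives the pose at the moment of the call.
- hand_in(): hands the job in; it is judged then, once.
The state is a dict: "clock": time; "joint_positions": joint angles; "joint_vel": joint speeds; "joint_efforts": joint torques, N m; "position": TCP position; "orientation": TCP orientation; "contact_force": force on the tool from outside, world axes, zero at the start; "ft_torque": the same for the moment, N m; "finger_gap": finger opening in mm; "grip_force": force on a finger pad.
Only numpy, scipy, OpenCV 4.12 (cv2) and the standard library are available. Lean on these libraries where they do the work, as an engineer would, in place of code of your own. Each camera call takes 0.05 s, during which the arm holds its last target. There are 200 camera calls.

## Working session

There is one attempt and no reset: what is moved stays moved. The work goes in short steps, Python scripts to look and compute and a tool call to move; the robot and the scene stay as the last step left them, time stands still between calls to the robot, and variables do not carry over. Pictures are saved under pics/ and viewed, at most 10 in all, crops included, and the job is handed in when it is done.

Besides the shell and the picture viewer there is one more tool, called after ">>>" by a JSON object that holds its "api" and its "payload", one argument or row to a line. send_rows: Moves the arm, as the interface text tells. Its arguments: {"type":"object","properties":{"moves":{"type":"array"},"squeeze":{"type":"number"}},"required":["moves"]}

```bash
mkdir -p pics; ls
cat > h.py <<'E'
from station import *
import numpy as np, cv2
from scipy.spatial.transform import Rotation as R
def cloud(name):
    im,d=get_image(name); return im,d,pts(camera_model(name),d)
def pts(m,d):
    K=np.array(m["camera_matrix"]);k=m["k1"];T=np.linalg.inv(np.array(m["extrinsics"]))
    v,u=np.mgrid[:d.shape[0],:d.shape[1]]
    xd=(u-K[0,2])/K[0,0];yd=(v-K[1,2])/K[1,1];x,y=xd.copy(),yd.copy()
    for _ in range(10):
        s=1+k*(x*x+y*y);x=xd/s;y=yd/s
    P=np.stack([x*d,y*d,d],-1)@T[:3,:3].T+T[:3,3]
    P[d<=0]=np.nan
    return P
E
python3 - <<'E'
from h import *
o=get_obs();print(o)
for n in("scene","top"):
    im,d,P=cloud(n);np.savez(n+".npz",im=im,d=d,P=P)
    cv2.imwrite(f"pics/{n}0.png",im[...,::-1])
    m=camera_model(n);T=np.linalg.inv(np.array(m["extrinsics"]));print(n,T[:3,3],T[:3,2],m["k1"],m["camera_matrix"])
    hsv=cv2.cvtColor(im,cv2.COLOR_RGB2HSV)
    for c,lo,hi in(("green",45,85),("red",0,8),("yellow",20,35),("blue",95,125)):
        mk=cv2.inRange(hsv,(lo,110,40),(hi,255,255))
        nn,lab,st,ce=cv2.connectedComponentsWithStats(mk)
        for i in range(1,nn):
            if st[i,4]>60:
                q=P[lab==i];print(c,st[i],np.nanmedian(q,0).round(1),np.nanpercentile(q,98,axis=0).round(),np.nanpercentile(q,2,axis=0).round())
E
```

```text
pics
{'clock': 0.0, 'joint_positions': array([ 1.10659384e+00,  3.53652143e-01,  1.63417083e+00, -2.34517382e-06,
        1.15520067e+00, -2.38666468e-03]), 'joint_vel': array([-9.18922706e-05,  2.75448396e-04,  3.67790819e-04,  9.50346266e-04,
       -2.19924538e-03, -1.56046955e-03]), 'joint_efforts': array([ 1.47602783e-03, -6.05251193e+01, -3.42070985e+01,  9.11422353e-05,
        9.21582221e-03,  8.54442874e-06]), 'position': array([278.25401555, 559.08564385, 230.54349142]), 'orientation': array([-3.14016167e+00, -1.27109038e-06,  2.67977778e+00]), 'contact_force': array([-0.50240919, -0.48499184, -0.26000774]), 'ft_torque': array([-0.00881307, -0.01199065,  0.02597302]), 'grip_force': 0.0, 'finger_gap': 85.28635033019576}
scene [ 937.69327344  598.04761224 1099.26190447] [-0.31649635 -0.52384254 -0.79083441] -0.103998024399743 [[484.98056248   0.         256.3104941 ]
 [  0.         484.98056248 188.20019477]
 [  0.           0.           1.        ]]
green [365   0  21  21 110] [-1006.7 -1253.6  -475.4] [ -918. -1241.  -411.] [-1074. -1264.  -572.]
green [368  13  13  18  65]
[... 1325 characters left out ...]
18.] [ 475. -312.    3.]
yellow [ 96  74  45  36 754] [856.  396.5  52. ] [933. 465.  73.] [832. 336.   1.]
yellow [343  75  42  35 768] [ 868.1 -419.5   51.2] [ 933. -357.   74.] [ 831. -504.   -0.]
yellow [145 144  24  24 394] [659.5 266.1  10.8] [707. 310.  47.] [631. 236.  -5.]
yellow [112 177  25  24 391] [549.4 366.2  11. ] [593. 414.  49.] [519. 339.  -5.]
yellow [137 208  25  25 403] [445.7 278.9  10.7] [488. 324.  46.] [414. 250.  -4.]
blue [140  75  41  32 438] [872.9 255.8  60.1] [933. 335.  74.] [832. 197.   2.]
blue [303  75  38  31 500] [ 890.2 -279.7   56.5] [ 932. -218.   74.] [ 832. -338.   -1.]
blue [216 153  38  45 844] [583.7   1.2  14.2] [661.  65.  95.] [531. -45.   7.]
```

View pics/scene0.png

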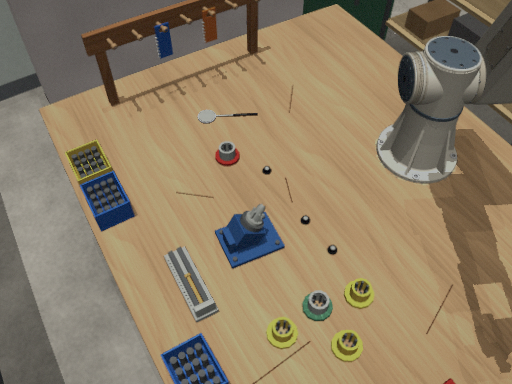

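View pics/top0.png

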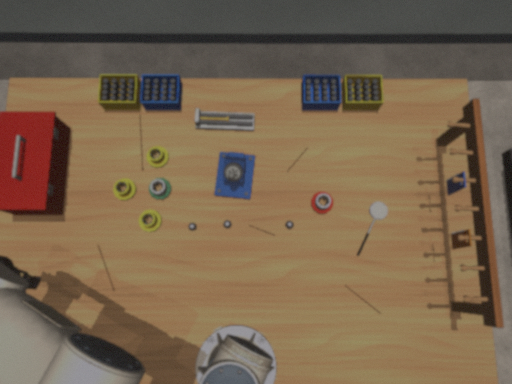

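The scene view shows the green-flanged go-gauge at (318,305) with yellow look-alikes around it. The fixture is at (250,235), the red gauge at (228,153), the nuts at (266,170), (305,220) and (332,250), and the mirror at (207,116). The top view agrees: green at (160,188), fixture at (235,176).

Run:
```python
from h import *
for n,box in(("scene",(295,280,340,325)),("top",(143,172,177,204))):
    z=np.load(n+".npz");im,P=z["im"],z["P"];hsv=cv2.cvtColor(im,cv2.COLOR_RGB2HSV)
    m=cv2.inRange(hsv,(60,60,30),(95,255,255))>0;b=np.zeros_like(m);b[box[1]:box[3],box[0]:box[2]]=1;m&=b
    q=P[m];q=q[np.abs(q[:,2]-9)<8]
    c,r=cv2.minEnclosingCircle(q[:,:2].astype(np.float32));print(n,m.sum(),"green c",c,r,np.median(q,0))
    h=P[b];h=h[(h[:,2]>38)&(h[:,2]<52)];c,r=cv2.minEnclosingCircle(h[:,:2].astype(np.float32));print("hub top",len(h),h.mean(0),c,r)
    mk=cv2.inRange(hsv,(95,110,40),(125,255,255))>0
    q=P[mk];q=q[(np.abs(q[:,2]-14)<5)&(q[:,0]<720)&(q[:,0]>500)&(np.abs(q[:,1])<110)]
    print("base",len(q),cv2.minAreaRect(q[:,:2].astype(np.float32)),np.median(q[:,2]))
    q=P[(P[...,2]>125)&(P[...,0]>480)&(P[...,0]<720)&(np.abs(P[...,1])<100)];print("shaft",len(q),q.mean(0),q[q[:,2].argmax()])
m=camera_model("wrist");o=get_obs();T=np.linalg.inv(np.array(m["extrinsics"]))
Rt=R.from_euler("xyz",o["orientation"]).as_matrix();print("wristcam in tool",Rt.T@(T[:3,3]-o["position"]),"\n",(Rt.T@T[:3,:3]).round(3),m["camera_matrix"],m["k1"])
```

```text
scene 258 green c (559.599853515625, 257.9361572265625) 36.331626892089844 [574.6176046  274.06323661   9.52083767]
hub top 219 [559.93283554 257.94029631  43.05229771] (559.3856811523438, 256.29046630859375) 26.77086639404297
base 1030 ((604.989013671875, 11.8082275390625), (121.4117431640625, 148.9097137451172), 83.61080169677734) 13.143580772149448
shaft 72 [577.60102305  17.04457888 133.65692296] [573.37601815  12.96376993 142.12597433]
top 62 green c (553.9634399414062, 255.86563110351562) 31.292442321777344 [538.64776839 236.28862824   8.92074041]
hub top 107 [556.4659826  257.70589671  43.08639642] (555.6406860351562, 255.90841674804688) 25.348194122314453
base 567 ((600.0048828125, 10.047832489013672), (111.32878112792969, 140.685546875), 83.96598052978516) 13.373264206314389
shaft 38 [571.07677527  12.36867638 134.47671671] [565.58577379   7.77023135 144.72219656]
wristcam in tool [ 6.57029131e+01  8.01078037e-02 -1.42133555e+02] 
 [[-0.    -0.965 -0.262]
 [ 1.    -0.     0.   ]
 [-0.    -0.262  0.965]] [[282.09136596   0.         248.86033703]
 [  0.         282.09136596 188.9058669 ]
 [  0.           0.           1.        ]] -0.05628784188619793
```

>>> {"api": "send_rows", "payload": {
  "moves": [
    {"dx": -5.5,"dy": -2,"dz": 1,"rz": 0.14,"claw": 100},
    {"dx": -11,"dy": -4,"dz": 2,"rz": 0.28,"claw": 100},
    {"dx": -16.5,"dy": -6,"dz": 3,"rz": 0.4,"claw": 100},
    {"dx": -22,"dy": -8.2,"dz": 4,"rz": 0.55,"claw": 100},
    {"dx": -27.5,"dy": -10.3,"dz": 5,"rz": 0.68,"claw": 100}
  ]
}}

```text
$.moves[0]: bad value
```

```bash
cat >> h.py <<'E'
def rel(target,Rt=None):
    """target TCP position (mm) / rotation -> shift cm and rotvec in tool axes"""
    o=get_obs();R0=R.from_euler("xyz",o["orientation"])
    s=R0.inv().apply(np.array(target)-o["position"])/10
    w=(R0.inv()*Rt).as_rotvec() if Rt is not None else None
    print("t",o["clock"],"pos",o["position"].round(1),"rpy",o["orientation"].round(3),"j",o["joint_positions"].round(2),"F",o["contact_force"].round(1),"gap",round(float(o["finger_gap"]),1),"grip",round(float(o["grip_force"]),1))
    print("shift cm",s.round(2),"rot",None if w is None else w.round(3));return s,w
E
python3 -c "
from h import *
rel([558,257,140],R.from_euler('xyz',[np.pi,0,2.0]))"
```

```text
t 0.1 pos [278.3 559.1 230.6] rpy [-3.14 -0.    2.68] j [ 1.11  0.35  1.63  0.    1.16 -0.  ] F [-0.3  1.1 -0.1] gap 85.2 grip 0.0
shift cm [-38.51 -14.57   9.08] rot [-0.001  0.     0.68 ]
```

>>> {"api": "send_rows", "payload": {
  "moves": [
    {"dx": -5.5,"dy": -2.0,"dz": 1.0,"rx": 0,"ry": 0,"rz": 0.14,"claw": 100},
    {"dx": -11,"dy": -4,"dz": 2,"rx": 0,"ry": 0,"rz": 0.28,"claw": 100},
    {"dx": -16.5,"dy": -6,"dz": 3,"rx": 0,"ry": 0,"rz": 0.4,"claw": 100},
    {"dx": -22,"dy": -8.2,"dz": 4,"rx": 0,"ry": 0,"rz": 0.55,"claw": 100},
    {"dx": -27.5,"dy": -10.3,"dz": 5,"rx": 0,"ry": 0,"rz": 0.68,"claw": 100}
  ]
}}

```text
clock: 0.72
position: [479.7, 343.2, 180.8]
orientation: [-3.141, 0.0, 1.995]
contact_force: [0.9, 0.5, -0.0]
finger_gap: 85.7
grip_force: 0.0
```

```bash
python3 -c "
from h import *
rel([558,257,140],R.from_euler('xyz',[np.pi,0,2.0]))"
```

```text
t 0.725 pos [479.7 343.2 180.8] rpy [-3.141  0.     1.995] j [0.62 0.35 1.76 0.   1.03 0.19] F [ 0.9  0.5 -0. ] gap 85.7 grip 0.0
shift cm [-11.08   3.59   4.08] rot [-0.     0.    -0.005]
```

>>> {"api": "send_rows", "payload": {
  "moves": [
    {"dx": -4,"dy": 1.2,"dz": 1,"rx": 0,"ry": 0,"rz": 0,"claw": 100},
    {"dx": -8,"dy": 2.4,"dz": 2.5,"rx": 0,"ry": 0,"rz": 0,"claw": 100},
    {"dx": -11.1,"dy": 3.6,"dz": 4,"rx": 0,"ry": 0,"rz": 0,"claw": 100},
    {"dx": -11.1,"dy": 3.6,"dz": 4,"rx": 0,"ry": 0,"rz": 0,"claw": 100},
    {"dx": -11.1,"dy": 3.6,"dz": 4,"rx": 0,"ry": 0,"rz": 0,"claw": 100}
  ]
}}

```text
clock: 1.35
position: [557.3, 259.0, 141.1]
orientation: [-3.141, -0.0, 1.999]
contact_force: [-0.5, 0.5, 0.3]
finger_gap: 85.6
grip_force: 0.0
```

Run:
```python
from h import *
rel([558,257,15])
im,d,P=cloud("wrist");np.savez("w1.npz",im=im,d=d,P=P);cv2.imwrite("pics/w1.png",im[...,::-1])
hsv=cv2.cvtColor(im,cv2.COLOR_RGB2HSV)
m=cv2.inRange(hsv,(60,60,30),(95,255,255))>0
n,lab,st,_=cv2.connectedComponentsWithStats(m.astype(np.uint8));i=1+st[1:,4].argmax();q=P[lab==i];print(st[i])
q=q[np.abs(q[:,2]-10)<4];print("flange",cv2.minEnclosingCircle(q[:,:2].astype(np.float32)),cv2.minAreaRect(q[:,:2].astype(np.float32)),np.median(q[:,2]))
h=P[(np.abs(P[...,2]-44)<3)&(np.hypot(P[...,0]-558,P[...,1]-257)<32)]
print("hub",len(h),h.mean(0),cv2.minEnclosingCircle(h[:,:2].astype(np.float32)))
```

```text
t 1.35 pos [557.3 259.  141.1] rpy [-3.141 -0.     1.999] j [0.43 0.43 1.73 0.   0.98 0.  ] F [-0.5  0.5  0.3] gap 85.6 grip 0.0
shift cm [-2.200e-01 -1.000e-02  1.261e+01] rot None
[ 213  145   72   65 1387]
flange ((557.3644409179688, 259.07049560546875), 36.45942687988281) ((555.574462890625, 262.57757568359375), (70.72958374023438, 63.52192687988281), 28.85219955444336) 9.727686854454987
hub 1365 [557.19732772 259.3268745   43.67319531] ((557.3527221679688, 258.68011474609375), 24.834980010986328)
```

View pics/w1.png

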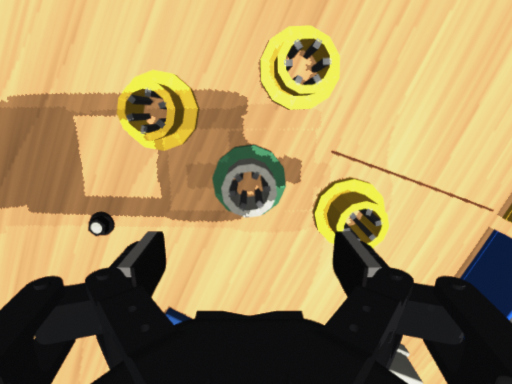

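The go-gauge is centred under the tool: hub at (250,188), flange about (249,180), yellow neighbours at least 100 mm away. Next I get the tooth angle from the hub's top face.

Run:
```python
from h import *
z=np.load("w1.npz");P=z["P"];c=np.array([557.3,259.0])
h=P[np.abs(P[...,2]-44)<3][:,:2]-c;r=np.hypot(*h.T);a=np.arctan2(h[:,1],h[:,0])
s=(r>11)&(r<16.5);k=np.exp(6j*a[s]).mean();print("teeth",s.sum(),np.degrees(np.angle(k))/6,abs(k))
s=(r>22)&(r<27);k=(np.exp(12j*a[s])*(r[s]-23)).mean()
# flats: outer radius per angle
ad=np.degrees(a)%30
for b in range(0,30,3):
    t=(ad>=b)&(ad<b+3)&(r<28);print(b,np.sort(r[t])[-6:].round(1))
```

```text
teeth 196 -27.624778574304845 0.7978894966792969
0 [23.8 23.8 24.  24.1 24.3 24.6]
3 [23.8 23.8 23.8 23.9 23.9 24.1]
6 [23.9 24.  24.  24.  24.3 24.4]
9 [23.9 24.1 24.1 24.3 24.3 24.3]
12 [24.2 24.3 24.3 24.4 24.6 25.1]
15 [24.5 24.5 24.6 24.7 24.9 25. ]
18 [24.4 24.5 24.5 24.6 25.  25. ]
21 [24.1 24.2 24.2 24.2 24.3 24.4]
24 [24.  24.  24.1 24.3 24.3 24.4]
27 [23.9 23.9 24.1 24.3 24.3 24.3]
```

>>> {"api": "send_rows", "payload": {
  "moves": [
    {"dx": 0,"dy": 0,"dz": 4,"rx": 0,"ry": 0,"rz": -0.07,"claw": 100},
    {"dx": 0,"dy": 0,"dz": 8,"rx": 0,"ry": 0,"rz": -0.14,"claw": 100},
    {"dx": 0,"dy": 0,"dz": 11,"rx": 0,"ry": 0,"rz": -0.14,"claw": 100},
    {"dx": 0,"dy": 0,"dz": 12.3,"rx": 0,"ry": 0,"rz": -0.14,"claw": 100},
    {"dx": 0,"dy": 0,"dz": 12.3,"rx": 0,"ry": 0,"rz": -0.14,"claw": 100}
  ]
}}

```text
clock: 2.02
position: [557.2, 259.3, 18.2]
orientation: [-3.141, -0.0, 2.141]
contact_force: [0.7, 1.1, -0.2]
finger_gap: 85.3
grip_force: 0.0
```

```bash
python3 -c "
from h import *
rel([557.3,259,18],R.from_euler('xyz',[np.pi,0,2.137]))"
```

```text
t 2.025 pos [557.2 259.3  18.2] rpy [-3.141 -0.     2.141] j [ 0.43  0.6   1.79  0.    0.75 -0.14] F [ 0.7  1.1 -0.2] gap 85.3 grip 0.0
shift cm [-0.03 -0.01  0.02] rot [-0.001 -0.     0.004]
```

>>> {"api": "send_rows", "payload": {
  "moves": [
    {"dx": 0,"dy": 0,"dz": 0,"rx": 0,"ry": 0,"rz": 0,"claw": 40},
    {"dx": 0,"dy": 0,"dz": 0,"rx": 0,"ry": 0,"rz": 0,"claw": 40},
    {"dx": 0,"dy": 0,"dz": 0,"rx": 0,"ry": 0,"rz": 0,"claw": 40},
    {"dx": 0,"dy": 0,"dz": 0,"rx": 0,"ry": 0,"rz": 0,"claw": 40},
    {"dx": 0,"dy": 0,"dz": 0,"rx": 0,"ry": 0,"rz": 0,"claw": 40}
  ],
  "squeeze": 60
}}

```text
clock: 2.65
position: [558.4, 259.2, 19.8]
orientation: [3.14, 0.0, 2.14]
contact_force: [-1.9, 0.0, 7.2]
finger_gap: 46.8
grip_force: 62.2
```

>>> {"api": "send_rows", "payload": {
  "moves": [
    {"dx": 0,"dy": 0,"dz": -3,"rx": 0,"ry": 0,"rz": 0,"claw": 40},
    {"dx": 0,"dy": 0,"dz": -7,"rx": 0,"ry": 0,"rz": 0,"claw": 40},
    {"dx": 0,"dy": 0,"dz": -12,"rx": 0,"ry": 0,"rz": 0,"claw": 40},
    {"dx": 0,"dy": 0,"dz": -17,"rx": 0,"ry": 0,"rz": 0,"claw": 40},
    {"dx": 0,"dy": 0,"dz": -20,"rx": 0,"ry": 0,"rz": 0,"claw": 40}
  ]
}}

```text
clock: 3.28
position: [558.3, 259.0, 221.5]
orientation: [3.138, 0.0, 2.14]
contact_force: [0.0, 0.6, -3.6]
finger_gap: 46.6
grip_force: 63.4
```

```bash
cat >> h.py <<'E'
def frame(phi):
    c,s=np.cos(phi),np.sin(phi);z=np.array([.5*c,.5*s,-3**.5/2]);x=np.array([-s,c,0]);return np.c_[x,np.cross(z,x),z]
PHI=np.radians(-6.2);SH=np.array([590,13.5,100.])
E
python3 - <<'E'
from h import *
F=frame(PHI);tip=SH-48*F[:,2]
rel(tip-65*F[:,2]-50*F[:,0],R.from_matrix(F))
im,d,P=cloud("scene")
v=P[(np.hypot(P[...,0]-557,P[...,1]-259)<45)&(P[...,2]>120)&(P[...,2]<320)]
print(len(v),v.mean(0),v.min(0))
hsv=cv2.cvtColor(im,cv2.COLOR_RGB2HSV);m=cv2.inRange(hsv,(60,60,30),(95,255,255))>0
q=P[m];q=q[(q[:,0]>400)&(q[:,1]>150)&(q[:,1]<350)];print(len(q),q.mean(0),q.min(0),q.max(0))
E
```

```text
t 3.275 pos [558.3 259.  221.5] rpy [3.138 0.    2.14 ] j [ 0.43  0.35  1.67  0.    1.13 -0.14] F [ 0.   0.6 -3.6] gap 46.6 grip 63.4
shift cm [-22.75 -18.1    2.31] rot [-0.5   -0.178  0.661]
715 [569.06746158 271.16267346 235.16900269] [523.79165454 220.89807958 200.07682536]
355 [568.55785707 268.75007423 221.27625005] [400.83755717 152.06279244 202.43691288] [621.09934215 297.21236761 692.64666858]
```

>>> {"api": "send_rows", "payload": {
  "moves": [
    {"dx": -3,"dy": -2.4,"dz": 0,"rx": -0.07,"ry": -0.025,"rz": 0.09,"claw": 40},
    {"dx": -7,"dy": -5.5,"dz": 0,"rx": -0.15,"ry": -0.05,"rz": 0.2,"claw": 40},
    {"dx": -11,"dy": -8.7,"dz": 0,"rx": -0.24,"ry": -0.085,"rz": 0.32,"claw": 40},
    {"dx": -15,"dy": -12,"dz": 0,"rx": -0.33,"ry": -0.12,"rz": 0.44,"claw": 40},
    {"dx": -18,"dy": -14.4,"dz": 0.5,"rx": -0.42,"ry": -0.15,"rz": 0.56,"claw": 40}
  ]
}}

```text
clock: 3.95
position: [532.2, 27.7, 213.2]
orientation: [2.699, 0.024, 1.56]
contact_force: [0.2, -0.7, -3.8]
finger_gap: 46.6
grip_force: 63.6
```

Run:
```python
from h import *
F=frame(PHI);tip=SH-48*F[:,2]
rel(tip-65*F[:,2]-50*F[:,0],R.from_matrix(F))
```

```text
t 3.95 pos [532.2  27.7 213.2] rpy [2.699 0.024 1.56 ] j [ 0.09  0.04  2.16 -0.13  0.51  0.2 ] F [ 0.2 -0.7 -3.8] gap 46.6 grip 63.6
shift cm [-5.75 -1.    1.37] rot [-0.08  -0.024  0.098]
```

>>> {"api": "send_rows", "payload": {
  "moves": [
    {"dx": -2,"dy": -0.4,"dz": 0,"rx": -0.03,"ry": -0.01,"rz": 0.04,"claw": 40},
    {"dx": -4,"dy": -0.8,"dz": 0.4,"rx": -0.06,"ry": -0.02,"rz": 0.08,"claw": 40},
    {"dx": -5.7,"dy": -1,"dz": 1.3,"rx": -0.08,"ry": -0.024,"rz": 0.098,"claw": 40},
    {"dx": -5.7,"dy": -1,"dz": 1.3,"rx": -0.08,"ry": -0.024,"rz": 0.098,"claw": 40},
    {"dx": -5.7,"dy": -1,"dz": 1.3,"rx": -0.08,"ry": -0.024,"rz": 0.098,"claw": 40}
  ]
}}

```text
clock: 4.58
position: [529.3, -27.6, 198.6]
orientation: [2.622, 0.001, 1.467]
contact_force: [0.8, 0.2, -2.7]
finger_gap: 46.8
grip_force: 63.5
```

Run:
```python
from h import *
F=frame(PHI);tip=SH-48*F[:,2]
rel(tip-65*F[:,2]-50*F[:,0],R.from_matrix(F))
im,d,P=cloud("wrist");o=get_obs();np.savez("w2.npz",im=im,d=d,P=P,pos=o["position"],ori=o["orientation"]);cv2.imwrite("pics/w2.png",im[...,::-1])
Rt=R.from_euler("xyz",o["orientation"]);Q=Rt.inv().apply(np.nan_to_num(P.reshape(-1,3),nan=1e5)-o["position"]).reshape(P.shape)
s=(P-SH)@F # in spindle-like frame (x, y, -z)
w=np.hypot(s[...,0],s[...,1])<45
for lo,hi in((-52,-40),(-40,-25),(-26,-22),(-4,3)):
    q=s[w&(s[...,2]>lo)&(s[...,2]<hi)];print(lo,hi,len(q),q.mean(0).round(2) if len(q) else"",cv2.minEnclosingCircle(q[:,:2].astype(np.float32)) if len(q)>3 else "")
# gauge in hand, tool frame
hsv=cv2.cvtColor(im,cv2.COLOR_RGB2HSV);g=cv2.inRange(hsv,(60,60,30),(95,255,255))>0
q=Q[g&(np.abs(Q[...,2])<60)&(np.abs(Q[...,0])<60)];print("flange in tool",len(q),np.percentile(q,[2,50,98],axis=0).round(1))
q=Q[(np.hypot(Q[...,0],Q[...,1])<32)&(Q[...,2]>-40)&(Q[...,2]<-12)];print("hub top in tool",len(q),np.median(q,0),cv2.minEnclosingCircle(q[:,:2].astype(np.float32)))
```

```text
t 4.575 pos [529.3 -27.6 198.6] rpy [2.622e+00 1.000e-03 1.467e+00] j [-0.03  0.04  2.24 -0.11  0.35  0.17] F [ 0.8  0.2 -2.7] gap 46.8 grip 63.5
shift cm [-0.26 -0.09  0.04] rot [-0.004 -0.001  0.004]
-52 -40 322 [ -0.94  -1.34 -43.83] ((-1.4847168922424316, -1.3863886594772339), 8.988211631774902)
-40 -25 205 [ -0.08  -1.36 -34.72] ((-1.4105761051177979, -1.664544701576233), 15.437515258789062)
-26 -22 223 [ -0.23  -1.14 -24.51] ((-1.727811574935913, -1.5040345191955566), 15.995170593261719)
-4 3 1117 [ 0.18 -1.34 -0.49] ((-1.6327996253967285, -1.5316280126571655), 21.9627685546875)
flange in tool 3287 [[  5.2 -32.5   8.7]
 [ 23.7   0.7  10.4]
 [ 35.7  32.7  12.3]]
hub top in tool 8004 [  3.26516763   0.12600296 -23.54725641] ((5.445506572723389, -0.048962898552417755), 30.571117401123047)
```

View pics/w2.png

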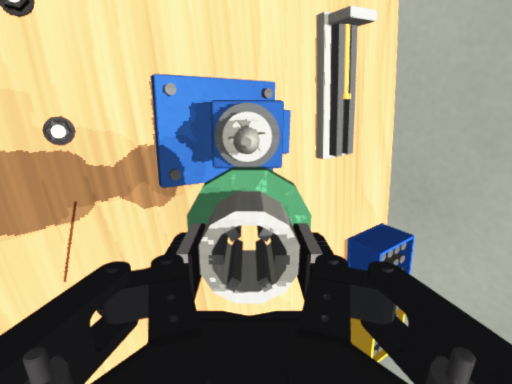

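The wrist view shows the gauge held squarely at (250,250), and the shaft nose, splines and shoulder at (247,138). Splines and gauge teeth are both visible, so I measure the two angles.

Run:
```python
from h import *
z=np.load("w2.npz");P=z["P"];F=frame(PHI);Rt=R.from_euler("xyz",z["ori"])
c=np.array([-1.6,-1.5])
s=(P-SH)@F;s[...,:2]-=c;r=np.hypot(s[...,0],s[...,1]);a=np.arctan2(s[...,1],s[...,0])
for lo,hi in((-27,-22),(-25.5,-23.5)):
    m=(s[...,2]>lo)&(s[...,2]<hi)&(r>11.5)&(r<16);k=np.exp(6j*a[m]).mean();print("splines",m.sum(),np.degrees(np.angle(k))/6,abs(k))
m=(np.abs(s[...,2])<4)&(r<22);k=np.histogram(np.degrees(a[m&(r<17)&(r>12)])%60,6,(0,60))[0];print(k)
m=(s[...,2]>-8)&(s[...,2]<4)&(r<24)&(r>17.5);q=s[m];A=np.c_[q[:,:2],np.ones(len(q))];print("shoulder plane",np.linalg.lstsq(A,q[:,2],rcond=None)[0],q[:,2].std())
Q=Rt.inv().apply(np.nan_to_num(P.reshape(-1,3),nan=1e5)-z["pos"]).reshape(P.shape)
h=Q[(np.hypot(Q[...,0],Q[...,1])<30)&(np.abs(Q[...,2]+23.7)<1.5)]
y=h[np.abs(h[:,1])<22];print("hub top",len(h),np.percentile(h,[1,99],axis=0))
# bore centre: inner teeth; centre estimates by extents along x at |y|<8
b=h[np.abs(h[:,1])<5];print(np.percentile(b[:,0],[0.5,99.5]))
cx=np.percentile(b[:,0],[0.5,99.5]).mean();
for cc in(cx,0,1,2):
    r=np.hypot(h[:,0]-cc,h[:,1]);a=np.arctan2(h[:,1],h[:,0]-cc);m=(r>11)&(r<16);k=np.exp(6j*a[m]).mean();print("teeth",cc,m.sum(),np.degrees(np.angle(k))/6,abs(k))
q=h;A=np.c_[q[:,:2],np.ones(len(q))];print("hub plane",np.linalg.lstsq(A,q[:,2],rcond=None)[0])
g=Q[np.abs(Q[...,2]-10.4)<2];g=g[np.abs(g[:,1])<20];g=g[np.hypot(g[:,0],g[:,1])<45];print("flange",np.percentile(g[:,0],99.5))
```

```text
splines 190 21.963567751678095 0.8125169032305659
splines 167 21.992981409977222 0.8095975155374757
[63 27  9 49 78 76]
shoulder plane [-0.00657538  0.0030521  -0.48883983] 0.6786176442026954
hub top 4506 [[-23.19362761 -23.13762339 -24.95730268]
 [ 23.63040561  23.4057343  -22.33083791]]
[-23.9808276  24.0346738]
teeth 0.026923101970570684 559 -29.8120393038638 0.7823099985316986
teeth 0 561 -29.795382971495556 0.7828723039328362
teeth 1 570 -29.83386127888899 0.7410182375827328
teeth 2 556 -29.692837589719066 0.5840235675451019
hub plane [ 3.32467937e-04  8.01436371e-04 -2.36393511e+01]
flange 35.877269594835866
```

```bash
cat >> h.py <<'E'
SHC=SH+frame(PHI)@[-1.6,-1.5,-.5]
def goal(h,deg=21.8):
    "gauge underside h mm above the shoulder; also where it is now"
    F=frame(PHI);rel(SHC-(h+20.4)*F[:,2],R.from_matrix(F)*R.from_euler("z",deg,degrees=True))
    o=get_obs();Rm=R.from_euler("xyz",o["orientation"]).as_matrix();s=F.T@(o["position"]+20.4*Rm[:,2]-SHC)
    print("underside in spindle: xy",s[:2].round(2),"height",(-s[2]).round(2),"force tool axes",(Rm.T@o["contact_force"]).round(1),"torque",(Rm.T@o["ft_torque"]).round(2))
E
python3 -c "
from h import *
goal(60)"
```

```text
t 4.625 pos [529.6 -27.3 198.9] rpy [2.621e+00 1.000e-03 1.467e+00] j [-0.03  0.04  2.24 -0.11  0.35  0.17] F [ 0.4  0.4 -3.2] gap 46.3 grip 63.5
shift cm [ 4.55 -0.25  3.26] rot [-0.003 -0.001  0.385]
underside in spindle: xy [-45.5    2.72] height 92.54 force tool axes [ 0.4 -1.3  3. ] torque [ 0.54 -0.04  0.02]
```

>>> {"api": "send_rows", "payload": {
  "moves": [
    {"dx": 1.5,"dy": -0.1,"dz": 0,"rx": 0,"ry": 0,"rz": 0.13,"claw": 40},
    {"dx": 3.0,"dy": -0.2,"dz": 0.5,"rx": 0,"ry": 0,"rz": 0.26,"claw": 40},
    {"dx": 4.5,"dy": -0.25,"dz": 1.5,"rx": 0,"ry": 0,"rz": 0.38,"claw": 40},
    {"dx": 4.5,"dy": -0.25,"dz": 2.8,"rx": 0,"ry": 0,"rz": 0.38,"claw": 40},
    {"dx": 4.5,"dy": -0.25,"dz": 3.2,"rx": 0,"ry": 0,"rz": 0.38,"claw": 40}
  ]
}}

```text
clock: 5.25
position: [547.8, 15.7, 168.8]
orientation: [2.653, -0.183, 1.136]
contact_force: [-1.0, -1.1, -2.9]
finger_gap: 47.2
grip_force: 63.6
```

```bash
python3 -c "
from h import *
goal(36)"
```

```text
t 5.25 pos [547.8  15.7 168.8] rpy [ 2.653 -0.183  1.136] j [ 0.08  0.13  2.23 -0.34  0.29  0.86] F [-1.  -1.1 -2.9] gap 47.2 grip 63.6
shift cm [0.1  0.04 2.38] rot [-0.004  0.     0.008]
underside in spindle: xy [-0.75 -0.7 ] height 59.77 force tool axes [-1.9 -1.6  2.1] torque [ 0.44 -0.2   0.02]
```

>>> {"api": "send_rows", "payload": {
  "moves": [
    {"dx": 0.1,"dy": 0.04,"dz": 0.5,"rx": 0,"ry": 0,"rz": 0.01,"claw": 40},
    {"dx": 0.1,"dy": 0.04,"dz": 1.2,"rx": 0,"ry": 0,"rz": 0.01,"claw": 40},
    {"dx": 0.1,"dy": 0.04,"dz": 2.0,"rx": 0,"ry": 0,"rz": 0.01,"claw": 40},
    {"dx": 0.1,"dy": 0.04,"dz": 2.6,"rx": 0,"ry": 0,"rz": 0.01,"claw": 40},
    {"dx": 0.1,"dy": 0.04,"dz": 3.0,"rx": 0,"ry": 0,"rz": 0.01,"claw": 40}
  ]
}}

```text
clock: 5.88
position: [563.5, 14.6, 143.5]
orientation: [2.654, -0.189, 1.124]
contact_force: [-0.9, -0.4, -2.7]
finger_gap: 46.6
grip_force: 63.6
```

```bash
python3 -c "
from h import *
goal(20)"
```

```text
t 5.875 pos [563.5  14.6 143.5] rpy [ 2.654 -0.189  1.124] j [ 0.08  0.2   2.22 -0.42  0.23  0.96] F [-0.9 -0.4 -2.7] gap 46.6 grip 63.6
shift cm [ 0.01 -0.03  1.  ] rot [-0.004  0.    -0.005]
underside in spindle: xy [-0.17  0.21] height 30.0 force tool axes [-1.2 -1.7  2. ] torque [ 0.45 -0.18  0.01]
```

>>> {"api": "send_rows", "payload": {
  "moves": [
    {"dx": 0,"dy": 0,"dz": 0.2,"rx": 0,"ry": 0,"rz": 0,"claw": 40},
    {"dx": 0,"dy": 0,"dz": 0.4,"rx": 0,"ry": 0,"rz": 0,"claw": 40},
    {"dx": 0,"dy": 0,"dz": 0.6,"rx": 0,"ry": 0,"rz": 0,"claw": 40},
    {"dx": 0,"dy": 0,"dz": 0.8,"rx": 0,"ry": 0,"rz": 0,"claw": 40},
    {"dx": 0,"dy": 0,"dz": 0.95,"rx": 0,"ry": 0,"rz": 0,"claw": 40}
  ]
}}

```text
clock: 6.5
position: [568.2, 14.2, 135.7]
orientation: [2.654, -0.19, 1.125]
contact_force: [-0.8, -0.3, -3.2]
finger_gap: 46.7
grip_force: 63.6
```

```bash
python3 -c "
from h import *
goal(10)"
```

```text
t 6.5 pos [568.2  14.2 135.7] rpy [ 2.654 -0.19   1.125] j [ 0.08  0.22  2.22 -0.45  0.21  0.99] F [-0.8 -0.3 -3.2] gap 46.7 grip 63.6
shift cm [-0.02 -0.04  1.09] rot [-0.003 -0.    -0.005]
underside in spindle: xy [-0.01  0.43] height 20.9 force tool axes [-1.2 -1.9  2.4] torque [ 0.49 -0.19  0.01]
```

The gauge is 3 mm below the spline ends with no contact force, so the splines have engaged. I continue gently.

>>> {"api": "send_rows", "payload": {
  "moves": [
    {"dx": 0,"dy": -0.03,"dz": 0.3,"rx": 0,"ry": 0,"rz": 0,"claw": 40},
    {"dx": 0,"dy": -0.03,"dz": 0.6,"rx": 0,"ry": 0,"rz": 0,"claw": 40},
    {"dx": 0,"dy": -0.03,"dz": 0.9,"rx": 0,"ry": 0,"rz": 0,"claw": 40},
    {"dx": 0,"dy": -0.03,"dz": 1.2,"rx": 0,"ry": 0,"rz": 0,"claw": 40},
    {"dx": 0,"dy": -0.03,"dz": 1.5,"rx": 0,"ry": 0,"rz": 0,"claw": 40}
  ]
}}

```text
clock: 7.12
position: [575.4, 13.5, 122.4]
orientation: [2.654, -0.189, 1.124]
contact_force: [0.3, 0.4, -3.8]
finger_gap: 46.5
grip_force: 63.6
```

```bash
python3 -c "
from h import *
goal(0)"
```

```text
t 7.125 pos [575.4  13.5 122.4] rpy [ 2.654 -0.189  1.124] j [ 0.07  0.26  2.21 -0.52  0.18  1.05] F [ 0.3  0.4 -3.8] gap 46.5 grip 63.6
shift cm [-0.01 -0.01  0.57] rot [-0.003 -0.    -0.005]
underside in spindle: xy [0.08 0.05] height 5.74 force tool axes [-0.2 -1.6  3.4] torque [ 0.48 -0.18  0.  ]
```

>>> {"api": "send_rows", "payload": {
  "moves": [
    {"dx": 0,"dy": 0,"dz": 0.12,"rx": 0,"ry": 0,"rz": 0,"claw": 40},
    {"dx": 0,"dy": 0,"dz": 0.24,"rx": 0,"ry": 0,"rz": 0,"claw": 40},
    {"dx": 0,"dy": 0,"dz": 0.36,"rx": 0,"ry": 0,"rz": 0,"claw": 40},
    {"dx": 0,"dy": 0,"dz": 0.46,"rx": 0,"ry": 0,"rz": 0,"claw": 40},
    {"dx": 0,"dy": 0,"dz": 0.52,"rx": 0,"ry": 0,"rz": 0,"claw": 40}
  ]
}}

```text
clock: 7.75
position: [577.9, 13.3, 118.1]
orientation: [2.653, -0.19, 1.125]
contact_force: [-0.7, -0.0, -3.3]
finger_gap: 46.5
grip_force: 63.6
```

```bash
python3 -c "
from h import *
goal(0)"
```

```text
t 7.75 pos [577.9  13.3 118.1] rpy [ 2.653 -0.19   1.125] j [ 0.07  0.27  2.21 -0.54  0.17  1.08] F [-0.7 -0.  -3.3] gap 46.5 grip 63.6
shift cm [-0.01 -0.01  0.08] rot [-0.003 -0.    -0.005]
underside in spindle: xy [0.1  0.11] height 0.75 force tool axes [-0.9 -2.   2.5] torque [ 0.51 -0.2   0.03]
```

>>> {"api": "send_rows", "payload": {
  "moves": [
    {"dx": 0,"dy": 0,"dz": 0.03,"rx": 0,"ry": 0,"rz": 0,"claw": 40},
    {"dx": 0,"dy": 0,"dz": 0.06,"rx": 0,"ry": 0,"rz": 0,"claw": 40},
    {"dx": 0,"dy": 0,"dz": 0.09,"rx": 0,"ry": 0,"rz": 0,"claw": 40},
    {"dx": 0,"dy": 0,"dz": 0.12,"rx": 0,"ry": 0,"rz": 0,"claw": 40},
    {"dx": 0,"dy": 0,"dz": 0.15,"rx": 0,"ry": 0,"rz": 0,"claw": 40}
  ]
}}

```text
clock: 8.38
position: [578.4, 13.2, 117.2]
orientation: [2.653, -0.19, 1.125]
contact_force: [-12.2, 2.4, 13.0]
finger_gap: 47.0
grip_force: 65.8
```

```bash
python3 -c "
from h import *
goal(0)"
```

```text
t 8.375 pos [578.4  13.2 117.2] rpy [ 2.653 -0.19   1.125] j [ 0.07  0.27  2.21 -0.55  0.17  1.09] F [-12.2   2.4  13. ] gap 47.0 grip 65.8
shift cm [-0.01 -0.01 -0.03] rot [-0.003 -0.    -0.005]
underside in spindle: xy [0.1  0.06] height -0.25 force tool axes [ -0.5  -4.4 -17.4] torque [ 0.65 -0.23 -0.03]
```

Home on the shoulder, with about 20 N contact. I release and back off along the axis.

>>> {"api": "send_rows", "payload": {
  "moves": [
    {"dx": 0,"dy": 0,"dz": -0.1,"rx": 0,"ry": 0,"rz": 0,"claw": 90},
    {"dx": 0,"dy": 0,"dz": -0.1,"rx": 0,"ry": 0,"rz": 0,"claw": 90},
    {"dx": 0,"dy": 0,"dz": -0.1,"rx": 0,"ry": 0,"rz": 0,"claw": 90},
    {"dx": 0,"dy": 0,"dz": -0.1,"rx": 0,"ry": 0,"rz": 0,"claw": 90},
    {"dx": 0,"dy": 0,"dz": -0.1,"rx": 0,"ry": 0,"rz": 0,"claw": 90}
  ]
}}

```text
clock: 9.0
position: [578.2, 13.3, 117.6]
orientation: [2.654, -0.189, 1.124]
contact_force: [-0.1, -0.5, 0.3]
finger_gap: 76.8
grip_force: 0.0
```

>>> {"api": "send_rows", "payload": {
  "moves": [
    {"dx": 0,"dy": 0,"dz": -1,"rx": 0,"ry": 0,"rz": 0,"claw": 90},
    {"dx": 0,"dy": 0,"dz": -3,"rx": 0,"ry": 0,"rz": 0,"claw": 90},
    {"dx": 0,"dy": 0,"dz": -5.5,"rx": 0,"ry": 0,"rz": 0,"claw": 90},
    {"dx": 0,"dy": 0,"dz": -8,"rx": 0,"ry": 0,"rz": 0,"claw": 90},
    {"dx": 0,"dy": 0,"dz": -10,"rx": 0,"ry": 0,"rz": 0,"claw": 90}
  ]
}}

```text
clock: 9.62
position: [528.2, 18.6, 205.2]
orientation: [2.653, -0.19, 1.125]
contact_force: [0.1, -0.5, -0.3]
finger_gap: 76.9
grip_force: 0.0
```

Run:
```python
from h import *
goal(0)
im,d,P=cloud("wrist");cv2.imwrite("pics/w3.png",im[...,::-1])
s=(P-SHC)@frame(PHI);r=np.hypot(s[...,0],s[...,1])
q=s[(r<27)&(s[...,2]<-40)&(s[...,2]>-48)&(r>18)];print("hub top",len(q),np.median(q,0),cv2.minEnclosingCircle(q[:,:2].astype(np.float32)),np.linalg.lstsq(np.c_[q[:,:2],np.ones(len(q))],q[:,2],rcond=None)[0])
q=s[(r>28)&(r<36)&(np.abs(s[...,2]+10)<6)];print("flange top",len(q),np.median(q[:,2]))
```

```text
t 9.625 pos [528.2  18.6 205.2] rpy [ 2.653 -0.19   1.125] j [ 0.1   0.03  2.23 -0.27  0.38  0.82] F [ 0.1 -0.5 -0.3] gap 76.9 grip 0.0
shift cm [-0.02 -0.02 10.12] rot [-0.003 -0.001 -0.005]
underside in spindle: xy [-0.01  0.42] height 101.2 force tool axes [-0.4  0.2  0.4] torque [ 0.2  -0.1   0.01]
hub top 1272 [  3.1930561   -1.4932107  -45.21716522] ((0.4029489755630493, -0.6095505952835083), 24.825719833374023) [ 4.03555500e-03 -2.01976184e-03 -4.50873577e+01]
flange top 1243 -11.31122132176956
```

View pics/w3.png

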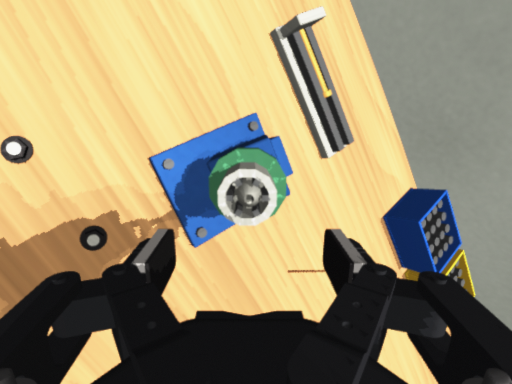

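The picture shows the gauge seated on the shaft at (248,192), flange down, axis aligned within 0.005 rad, 1.1 mm height reading error, gripper clear.

```bash
python3 -c "
from h import *
print(hand_in())"
```

```text
the job is handed in; nothing more can be done
None
```

The go-gauge is home against the shoulder with its flange towards the fixture, released, and the job is handed in at about 9.6 s; I set its angle from the camera images beforehand, so it dropped without any turning under pressure.

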